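# Reset the grip travel on a tensile jig and freeze its read-out

## Task

Take the tensile jig's read-out off hold by nudging its flush hold switch (the slide switch next to the black-framed read-out window) across its detent towards the window. Then crank the handwheel clockwise until the carriage's pointer stands level with the steel marker on the scale (within 3 mm), and once the carriage is at rest nudge the hold switch back across to hold, fully home, so that the reading is frozen. Turn the wheel only while the read-out is off hold; leave the lamp switch, the marker, the bottles, the jar and the wrench as they are.

Things in the scene. Friction and masses are not known exactly. Their poses are not given: they have to be found in the camera images.
- jig: Fixed bench jig: aluminium deck, top 40 mm above the table. Origin at table level; jig y runs along the deck to the handwheel end, jig x away from the robot. Deck spans x -90..+80, y -215..+175 mm. On the low-x edge, from high to low y: flat read-out window, grey in a black frame 50 x 75 mm (x -55, y 55), hold switch, lamp switch. Fixed steel jaw at x 45, y -175, top at 90 mm.
- hold_ridge (a point): Top centre of the hold switch's ridge, jig x -55 mm, 50 mm above the table. Switch: grey plate 60 x 30 mm flush with the deck (1 mm proud), one ridge across its middle: 32 mm along jig x, 8 mm along jig y, 9 mm high. It slides along jig y (point axes = jig axes) between two ribs 8 mm high, 52 mm apart inside, spanning jig y -98..-2 mm.
- hold (a joint): Travel of the hold switch, m: 0 = on hold (ridge at jig y -60 mm), 0.020 = off hold (ridge at jig y -40 mm, nearer the window); both are end stops. A sprung detent drives it to the nearer end: about 7 N to leave either end, and it snaps over by itself past the middle (0.010).
- lamp (a joint): Travel of the lamp switch, m; same shape, ridge at jig x -55, y -170 mm. It starts at 0; leave it there.
- wheel (a joint): Handwheel angle, rad, growing clockwise seen from above (0 to 15.7); a turn moves the carriage 30 mm. Vertical axis at jig x 35, y 120 mm; steel rim 124 mm outer diameter, its top 112 mm above the table, on a tower 80 (x) by 90 (y) mm, 85 mm high. Needs about 3 N at the crank; stays where it is left.
- carriage (a joint): Travel of the carriage, m, 0 near the tower, growing towards jig -y as the wheel turns clockwise (0 to 0.075). Driven by the wheel. Carriage: grey block 75 x 65 mm with a steel jaw, top 98 mm above the table, at jig x 45 mm.
- crank_top (a point): Top centre of the black upright crank handle on the wheel, 164 mm above the table, 52 mm from the wheel axis. Round grip, 22 mm diameter, 50 mm tall (114 to 164 mm above the table); it spins freely about its own vertical axis, so a hand of constant orientation can lead it round. At wheel angle 0 it is on the jig +y side of the axis.
- pointer (a point): Tip of the carriage's black pointer, jig x -11 mm, over the white scale strip (ticks every 5 mm). At carriage travel 0 it is at jig y 35 mm.
- mark (a point): Top of the nose of the dark steel marker riding on the scale (nose 4 mm wide along jig y, body 20 mm long, 12 mm high), jig x -12 mm. Site axes = jig axes; the pointer is level with it when both have the same jig y. It starts 24 to 65 mm further towards jig -y than the pointer. Held stiffly by friction.
- rider (a joint): Position of the marker on the scale, m: the carriage travel at which the pointer is level with it.
- bottle: Amber glass bottle with black cap, standing; 68 mm diameter, 190 mm high. Origin at the centre of its foot. Bystander.
- flask: White plastic bottle with grey cap, standing; 60 mm diameter, 170 mm high. Origin at the centre of its foot. Bystander.
- jar: White jar with grey lid, standing; 80 mm diameter, 100 mm high. Origin at the centre of its foot. Bystander.
- wrench: Steel wrench lying flat on the table on the robot's side of the tower, 160 mm long along its own x axis; origin near its middle. Bystander.

How it is judged:
By the outcome, as a careful person would: the job done as asked, in the order asked, and still so for the second after the job is handed in, with the robot touching nothing.
It also fails if it takes over 72 s, if anything falls off the work surface, if the arm or the gripper's body presses on something with over 40 N, if the wrist force passes 120 N, or if a joint passes its speed limit or range.

## Robot

A 6-joint arm with a two-finger parallel gripper is mounted at the origin on the work surface. World frame = base frame: x ahead of the robot, y to its left, z up, the work surface at z = 0. Lengths are in m, angles in rad, forces in N, time in s.
With the tool pointing down it reaches from about 0.325 to 0.775 m from the base axis. Payload 5.5 kg.
Tool frame: the origin (TCP) lies at the centre of the arm's flange, where the gripper is bolted on; the fingertips stand 182 mm ahead of it and the grasp point (between the pads) lies 163 mm ahead of it; z points along the fingers, y is the line along which they close (so a half turn about z gives the same grasp; the last joint's range is limited). The gripper opens to 88 mm and grips with 3 to 60 N. Pads are 20 mm wide; open, the fingers measure 115 mm over their backs; the gripper's body (75 mm by 178 mm) begins 61 mm behind the grasp point.
Start: joints at [1.045, 0.091, 1.231, -0, 1.82, -0.057], TCP at [0.271, 0.535, 0.405] pointing down, gripper open.
Joint ranges: [-2.87, 2.87], [-0.86, 2.18], [0.17, 2.46], [-1.51, 4.65], [0.06, 2.69], [-2.65, 2.65]. Speed limits (rad/s): [2.57, 2.57, 3.01, 3.14, 3.14, 3.14].

## Interface

Orientations are given as a rotation vector (axis times angle).
In Python, from bench import arm, hand, planner, observe, cams, workorder gives the robot as it stands. Calls block until the motion is done:
- arm.move_ptp(position, orientation): joint-space move of the TCP to a pose.
- arm.movel(position, ori=None, v=0.15, stop_force=None): straight line of the TCP; ori=None keeps the orientation; v is the mean speed in m/s. With stop_force (N) it stops when the force on the tool has changed by that much, and returns True; else False.
- arm.move_joints(angles): joint-space move.
- hand.gripper_to(opening): finger opening in m; the grip force is fixed at half the most; returns when the fingers have stopped.
- arm.wait(seconds).
- planner.solve_ik(position, orientation): joint angles nearest the present ones, or None.
- observe(): the state.
- cams.capture(name): name is "scene" or "top"; returns the picture (420x560x3 uint8, red, green, blue); there is no depth.
- cams.calibration(name): a dict with "intrinsics" (3x3 intrinsics, pixels), "k1" (the pictures are not rectified: a ray, as slopes to the right and down, at radius r is drawn at 1 + k1 r^2 times it, then the intrinsics apply), "pose" (4x4, takes a point from camera to world coordinates). Camera axes: x right, y down, z forward; pixel columns grow to the right and rows downward; lengths in m; the calibration is good to about 2 mm. A picture is of the moment at which its call begins. calibration takes no time and is no camera call.
A pose or a line that the arm cannot do raises arm.MotionError and nothing moves.
- workorder.finish_job(): hands the job in; it is judged then, once.
The state is a dict: "time_s": time; "joints": joint angles; "dq": joint speeds; "tau": joint torques, N m; "ee_pos": TCP position; "orientation": TCP orientation; "wrist_force": force on the tool from outside, world axes, zero at the start; "wrist_torque": the same for the moment, N m; "width": finger opening in m; "grip_force": force on a finger pad.
Only numpy, scipy, OpenCV 4.12 (cv2) and the standard library are available. Lean on these libraries where they do the work, as an engineer would, in place of code of your own. Each camera call takes 0.05 s, during which the arm holds its last target. There are 200 camera calls.

## Working session

There is one attempt and no reset: what is moved stays moved. The work goes in short steps, each a Python script; the robot and the scene stay as the last script left them, time stands still between calls to the robot, and variables do not carry over. Pictures are saved under pics/ and viewed, at most 10 in all, crops included, and the job is handed in when it is done.

```bash
ls; mkdir -p pics
python3 - <<'E'
from bench import *
import cv2,numpy as np
for n in("scene","top"):
    im=cams.capture(n); cv2.imwrite(f"pics/{n}0.png",im[:,:,::-1]); c=cams.calibration(n); print(n,np.round(c["intrinsics"],1).tolist(),c["k1"],np.round(c["pose"],3).tolist())
o=observe();print(o["time_s"],o["ee_pos"],o["orientation"])
E
```

```text
pics
scene [[440.5, 0.0, 284.5], [0.0, 440.5, 209.4], [0.0, 0.0, 1.0]] 0.02488182310783404 [[0.745, 0.517, -0.421, 0.913], [0.667, -0.588, 0.458, -0.258], [-0.011, -0.622, -0.783, 0.757], [0.0, 0.0, 0.0, 1.0]]
top [[532.2, 0.0, 279.6], [0.0, 532.2, 216.3], [0.0, 0.0, 1.0]] -0.057391484820865486 [[-0.075, -0.974, 0.213, 0.322], [-0.997, 0.074, -0.011, 0.117], [-0.005, -0.213, -0.977, 1.283], [0.0, 0.0, 0.0, 1.0]]
0.1 [0.27110057 0.53532247 0.40361053] [-7.29491033e-01 -3.05517527e+00  2.66013345e-03]
```

View pics/top0.png

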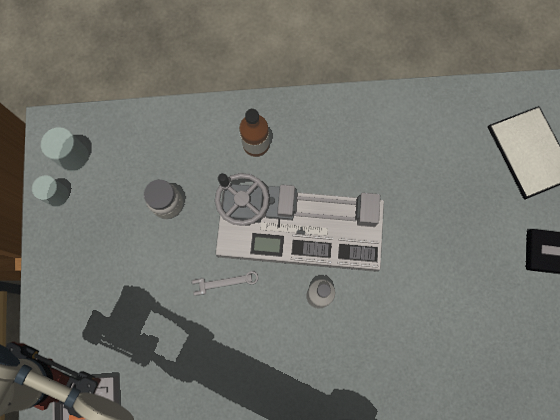

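View pics/scene0.png

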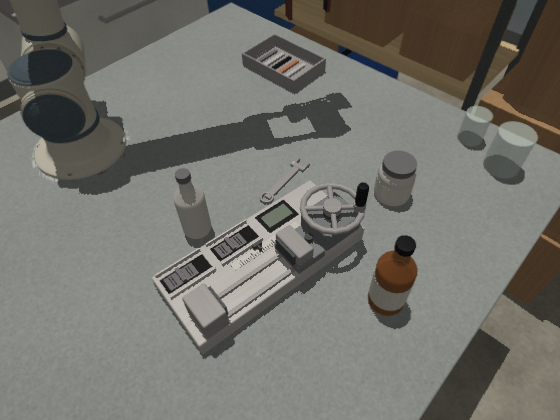

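The top view shows the jig with its window at (267,244), hold switch at (312,249), lamp at (357,253), and crank at (223,180). The flask stands at (320,290), near the switches. I'll enlarge both views.

```bash
cat > h.py <<'E'
from bench import *
import cv2,numpy as np
def ray(n,px):
    c=cams.calibration(n);K=np.array(c["intrinsics"]);P=np.array(c["pose"])
    d=(np.array(px,float)-K[:2,2])/K[0,0]; s=d.copy()
    for _ in range(10): s=d/(1+c["k1"]*(s@s))
    return P[:3,3],P[:3,:3]@np.append(s,1)
def onz(n,px,z):
    o,d=ray(n,px); return o+d*(z-o[2])/d[2]
def proj(n,p):
    c=cams.calibration(n);K=np.array(c["intrinsics"]);P=np.array(c["pose"])
    q=P[:3,:3].T@(np.array(p)-P[:3,3]);s=q[:2]/q[2]
    return s*(1+c["k1"]*(s@s))*K[0,0]+K[:2,2]
def tri(a,b):
    (o1,d1),(o2,d2)=ray("top",a),ray("scene",b)
    t=np.linalg.lstsq(np.c_[d1,-d2],o2-o1,rcond=None)[0]
    p,q=o1+t[0]*d1,o2+t[1]*d2; return (p+q)/2,np.linalg.norm(p-q)
E
python3 - <<'E'
import cv2
a=cv2.imread("pics/top0.png")[165:285,205:395];cv2.imwrite("pics/tc.png",cv2.resize(a,None,fx=4,fy=4,interpolation=cv2.INTER_CUBIC))
a=cv2.imread("pics/scene0.png")[170:350,150:390];cv2.imwrite("pics/sc.png",cv2.resize(a,None,fx=3.3,fy=3.3,interpolation=cv2.INTER_CUBIC))
E
```

```text
(no output)
```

View pics/tc.png

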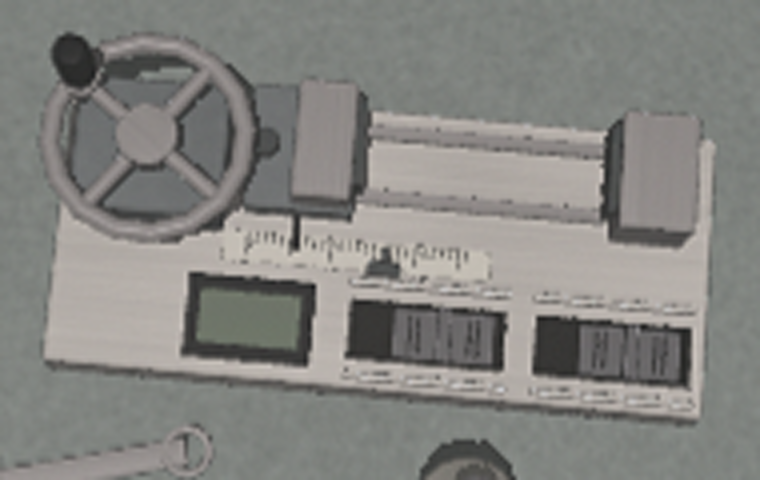

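View pics/sc.png

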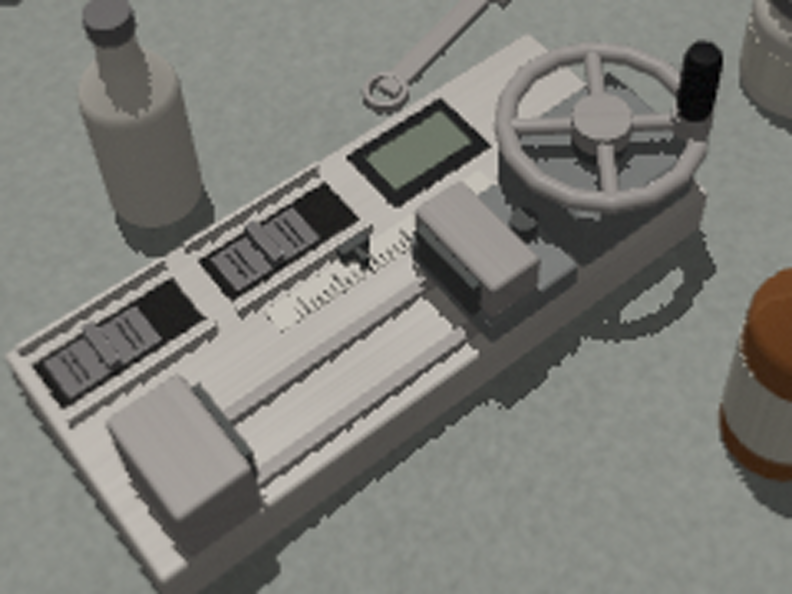

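```bash
cat >> h.py <<'E'
def tc(x,y): return ((x+.5)/4-.5+205,(y+.5)/4-.5+165)
def sc(x,y): return ((x+.5)/3.3-.5+150,(y+.5)/3.3-.5+170)
E
python3 - <<'E'
from h import *
T={(45,360):(-90,175),(698,418):(-90,-215),(714,145):(80,-215),(190,273):(-30,92.5),(316,284):(-30,17.5),(308,364):(-80,17.5),(182,352):(-80,92.5)}
S={(12,357):(-90,-215),(165,588):(80,-215),(530,38):(-90,175),(441,98):(-80,92.5),(490,148):(-30,92.5),(400,205):(-30,17.5),(347,156):(-80,17.5)}
def fit(W,J):
    W,J=np.array(W),np.array(J);w,j=W-W.mean(0),J-J.mean(0)
    a=np.arctan2((j[:,0]*w[:,1]-j[:,1]*w[:,0]).sum(),(j*w).sum())
    R=np.array([[np.cos(a),-np.sin(a)],[np.sin(a),np.cos(a)]]);t=W.mean(0)-R@J.mean(0)
    print(t,a,np.round((J@R.T+t-W)*1e3,1).tolist());return R,t
wt=[onz("top",tc(*k),.04)[:2] for k in T];jt=[np.array(v)/1e3 for v in T.values()]
ws=[onz("scene",sc(*k),.04)[:2] for k in S];js=[np.array(v)/1e3 for v in S.values()]
fit(wt,jt);fit(ws,js);R,t=fit(wt+ws,jt+js)
def J(p): return np.round(R.T@(p[:2]-t)*1e3,1)
for nm,n,p in [("ptr","top",tc(296,250)),("mark","top",tc(387,250))]:
    for z in(.045,.055):print(nm,z,J(onz(n,p,z)))
p,e=tri(tc(66,42),sc(702,48));print("crank",p,e,J(p))
print("wrench ring",J(onz("top",tc(187,452),.005)),"far",J(onz("top",(197,287),.005)))
p,e=tri((321,286),(182.5,175));print("flask cap",p,e,J(p))
p,e=tri((252,115),(405,242));print("bottle cap",p,e,J(p))
p,e=tri((160,188),(401,159));print("jar",p,e,J(p))
E
```

```text
[0.57161343 0.07413342] -0.17108609477289824 [[1.3, 2.9], [-1.9, -1.7], [2.7, -2.3], [0.8, -0.0], [0.3, 0.1], [-1.7, 0.3], [-1.6, 0.7]]
[0.5728869  0.07558599] -0.1625220227936696 [[-3.0, -2.5], [0.0, 1.1], [-4.3, 5.0], [2.0, -0.5], [1.3, 1.4], [1.5, -3.5], [2.5, -1.0]]
[0.5722506  0.07485999] -0.1667972427833601 [[1.1, 3.3], [-0.4, -1.5], [4.3, -1.4], [1.0, 0.6], [0.9, 0.7], [-1.2, 0.7], [-1.4, 1.2], [-4.5, -2.7], [-1.6, 0.1], [-4.1, 4.5], [1.8, -1.0], [1.0, 0.8], [1.0, -4.1], [2.0, -1.4]]
ptr 0.045 [-12.3  30.2]
ptr 0.055 [-14.3  30. ]
mark 0.045 [ -7.4 -23.5]
mark 0.055 [ -9.4 -23.3]
crank [0.66371264 0.22250323 0.16914594] 0.004685132828994552 [ 65.7 160.8]
wrench ring [-133.4   84.9] far [-167.9  212.5]
flask cap [0.40718796 0.02568403 0.170885  ] 0.007867681668245237 [-154.6  -75.9]
bottle cap [0.79074184 0.14751824 0.19175022] 0.00015087418740124687 [203.4 107.9]
jar [0.66041102 0.36870453 0.11942267] 0.002022161213049927 [ 38.2 304.4]
```

```bash
cat >> h.py <<'E'
A=-0.168;t0=np.array([.572,.0748]);Rj=np.array([[np.cos(A),-np.sin(A)],[np.sin(A),np.cos(A)]])
f=(np.pi+A)/2;  # 
f=(np.pi/2+A+np.pi/2)/2
ORI=np.pi*np.array([np.cos(f),np.sin(f),0])
def W(x,y,z): return np.append(t0+Rj@(np.array([x,y])/1e3),z)
def JF(): return Rj.T@observe()["wrist_force"][:2], observe()["wrist_force"][2]
def jp(): return Rj.T@(observe()["ee_pos"][:2]-t0)*1e3
E
python3 - <<'E'
from h import *
hand.gripper_to(0.0)
arm.move_ptp(W(-55,-86,.36),ORI); print(observe()["time_s"],jp(),JF())
arm.movel(W(-55,-86,.226),v=.12,stop_force=8); print(observe()["ee_pos"],jp(),JF())
s=arm.movel(W(-55,-54,.226),v=.03,stop_force=14); o=observe();print(s,jp(),JF(),o["time_s"],o["width"])
cv2.imwrite("pics/t1.png",cams.capture("top")[:,:,::-1])
E
```

```text
3.5417 [-55.03358219 -85.36777941] (array([0.3287007 , 0.58641747]), np.float64(-0.7333036641951115))
[ 0.50371654 -0.00082155  0.22704784] [-54.677366   -85.97461869] (array([ 0.58851163, -0.49819233]), np.float64(0.4449677339171855))
False [-54.99773448 -54.02820251] (array([-1.12934734, -0.78288198]), np.float64(-0.4381387381311862)) 6.025 0.0002934951949114413
```

Run:
```python
from h import *
arm.movel(W(-55,-60,.226),v=.1);arm.movel(W(-55,-60,.36),v=.2)
arm.movel(W(-55,-160,.40),v=.2)
a=cams.capture("top")[165:285,205:395,::-1];b=cams.capture("scene")[200:320,150:300,::-1]
cv2.imwrite("pics/v1.png",np.vstack([cv2.resize(a,(475,300),interpolation=2),cv2.resize(b,(375,300),interpolation=2)[:, :,:].copy() if 0 else cv2.copyMakeBorder(cv2.resize(b,(375,300),interpolation=2),0,0,0,100,0)]));print(observe()["time_s"])
```

```text
7.9333
```

View pics/v1.png

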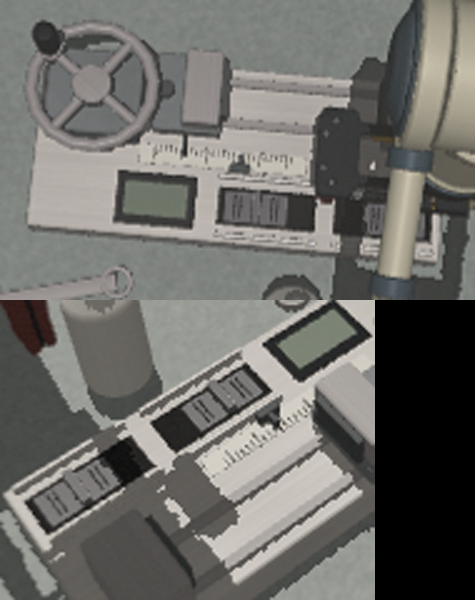

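Both views show the dark slot now at the lamp end of the hold switch, so it is off hold. The lamp switch hasn't moved. Next I'll grasp the crank.

Run:
```python
from h import *
def J(p): return Rj.T@(p[:2]-t0)*1e3
a=J(onz("top",tc(66,42),.164));b=J(onz("scene",sc(703,48),.164));print(a,b)
c=(a+b)/2-[35,120];th=np.arctan2(c[0],c[1]);print(th,np.hypot(*c))
h=np.array([35,120])+52*np.array([np.sin(th),np.cos(th)])
arm.movel(W(-20,-100,.44),v=.25)
hand.gripper_to(.07)
arm.move_ptp(W(*h,.40),ORI)
arm.movel(W(*h,.303),v=.12,stop_force=8);print(jp(),JF(),h)
hand.gripper_to(0.0);o=observe();print(o["width"],o["grip_force"],JF(),o["time_s"])
a=cams.capture("scene")[120:270,270:420,::-1];cv2.imwrite("pics/v2.png",cv2.resize(a,(600,600),interpolation=2))
```

```text
[ 68.67294264 163.66079857] [ 62.27723123 162.82034556]
0.6139267659410855 52.90064268434569
[ 65.11131083 162.44053286] (array([ 0.60415994, -0.46931249]), np.float64(0.6242334441516032)) [ 64.95624326 162.50439377]
0.021204626196149278 29.9998858528852 (array([1.64867688, 1.49878473]), np.float64(-0.6279588753475474)) 12.4
```

View pics/v2.png

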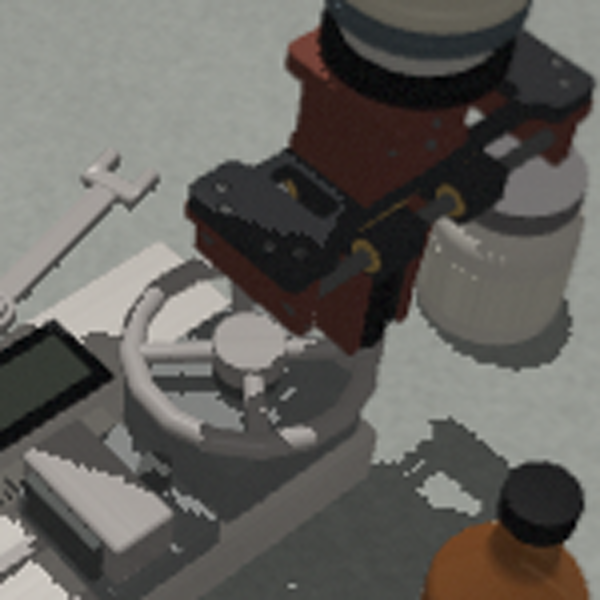

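The handle is gripped, with the fingers closed to 21 mm. I'll start with a cautious first half turn.

```bash
cat >> h.py <<'E'
def crank(th0,th1,c,v=.12,n=None):
    c=np.array(c,float);N=n or max(1,int(np.ceil((th1-th0)/.25)));mx=0
    for i,th in enumerate(np.linspace(th0,th1,N+1)[1:]):
        u=np.array([np.sin(th),np.cos(th)])
        arm.movel(W(*(c+52*u),.303),v=v)
        F,fz=JF();fr=F@u;ft=F@np.array([u[1],-u[0]]);mx=max(mx,np.hypot(*F))
        if i%4==0:print("th %.2f Fr %.1f Ft %.1f Fz %.1f c %s"%(th,fr,ft,fz,np.round(c,1)))
        c+=np.clip(.04*fr,-.5,.5)*u
        if np.hypot(*F)>60: print("ABORT",th,F);break
    o=observe();print("end",th,"max",mx,"t",o["time_s"],"w",o["width"],"c",c);return th,c
E
python3 - <<'E'
from h import *
crank(.614,3.75,[35,120])
E
```

```text
th 0.86 Fr 1.4 Ft 1.9 Fz -0.5 c [ 35. 120.]
th 1.82 Fr -5.0 Ft 2.5 Fz 0.6 c [ 34.6 120. ]
th 2.79 Fr -5.1 Ft 2.7 Fz -1.0 c [ 34.  120.4]
th 3.75 Fr -2.1 Ft 2.2 Fz -1.4 c [ 34.  121.1]
end 3.75 max 5.7171580506010775 t 15.8083 w 0.02128001257207425 c [ 34.09061815 121.18904523]
```

Run:
```python
from h import *
crank(3.75,10.4,[34.1,121.2],v=.14)
a=cams.capture("top")[190:250,225:365,::-1];b=cams.capture("scene")[210:280,200:330,::-1]
cv2.imwrite("pics/t2.png",cams.capture("top")[:,:,::-1])
cv2.imwrite("pics/v3.png",np.vstack([cv2.resize(a,(700,300),interpolation=2),cv2.copyMakeBorder(cv2.resize(b,(520,280),interpolation=2),0,0,0,180,0)]))
```

```text
th 4.00 Fr -1.2 Ft 1.9 Fz -0.8 c [ 34.1 121.2]
th 4.98 Fr 1.7 Ft 2.8 Fz -1.3 c [ 34.  121.2]
th 5.97 Fr 1.2 Ft 2.4 Fz -2.6 c [ 33.8 121.4]
th 6.95 Fr 2.1 Ft 3.3 Fz -1.0 c [ 33.8 121.6]
th 7.94 Fr 2.9 Ft 2.7 Fz -2.0 c [ 34.  121.7]
th 8.92 Fr 4.1 Ft 2.9 Fz -1.7 c [ 34.4 121.5]
th 9.91 Fr 4.8 Ft 2.2 Fz -0.9 c [ 34.5 120.8]
end 10.4 max 5.652837594775277 t 22.5583 w 0.021343494764105395 c [ 34.24999988 120.42908555]
```

View pics/v3.png

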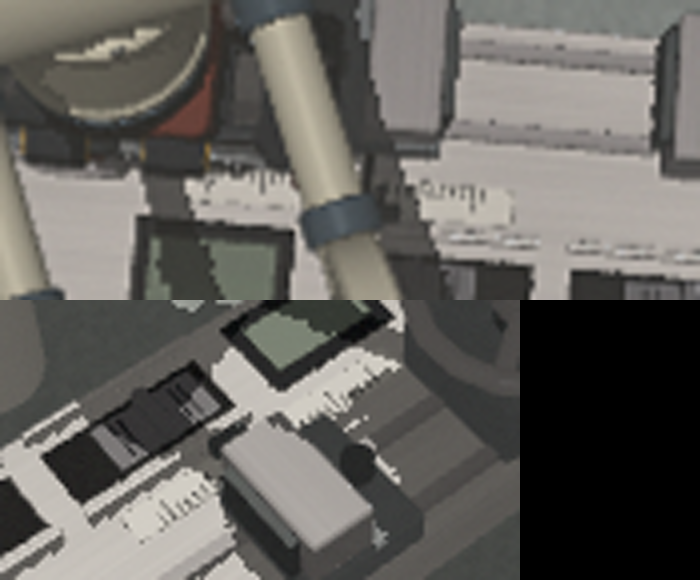

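The carriage follows the crank; the scale is hidden by the arm and its shadow. I'll crank nearly to target, release and look with the arm out of the way.

Run:
```python
from h import *
crank(10.4,11.7,[34.25,120.4],v=.1)
hand.gripper_to(.07);arm.movel(observe()["ee_pos"]+[0,0,.11],v=.2)
arm.movel(W(-20,-170,.42),v=.3)
t=cams.capture("top");s=cams.capture("scene");cv2.imwrite("pics/t3.png",t[:,:,::-1]);cv2.imwrite("pics/s3.png",s[:,:,::-1])
a=t[205:240,250:330,::-1];b=s[200:280,220:330,::-1];o=cv2.imread("pics/top0.png")[205:240,250:330]
cv2.imwrite("pics/v4.png",np.vstack([cv2.resize(a,(480,210),interpolation=2),cv2.resize(o,(480,210),interpolation=2)]));print(observe()["time_s"])
cv2.imwrite("pics/v4.png",np.hstack([cv2.imread("pics/v4.png")[:,:440],cv2.resize(b[:,:64],(336,420),interpolation=2)]))
```

```text
th 10.62 Fr 2.6 Ft 2.9 Fz -1.6 c [ 34.2 120.4]
th 11.48 Fr 3.2 Ft 2.6 Fz -2.8 c [ 33.8 120.4]
end 11.7 max 4.556729205306561 t 24.2583 w 0.020763222727013714 c [ 33.54366777 120.54339407]
27.1833
```

View pics/v4.png

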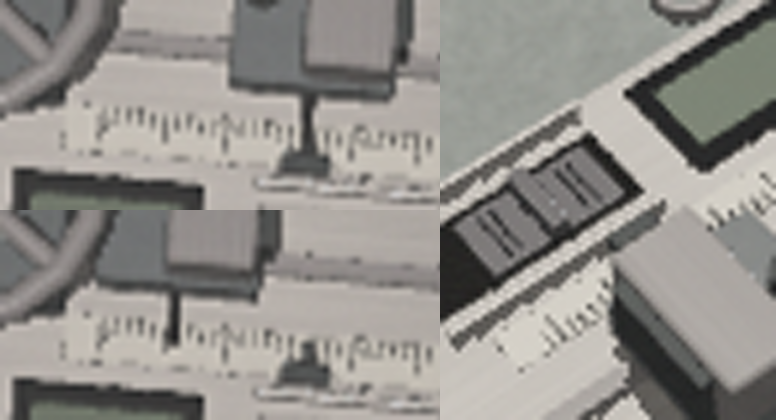

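The top view now shows the pointer stem at about x=307 in the crop, meeting the marker nose at about x=309 (row 135). It looks level, so I'll measure sub-pixel.

Run:
```python
from h import *
def J(p): return Rj.T@(p[:2]-t0)*1e3
for f,c0 in(("top0",278.5),("top0",301),("t3",301)):
    g=cv2.imread(f"pics/{f}.png").min(2).astype(float)
    for r in range(219,235):
        c=np.arange(int(c0)-5,int(c0)+7);v=g[r,c];w=np.clip(150-v,0,None)
        if w.sum()>60: x=(w*c).sum()/w.sum();print(f,r,round(x,2),np.round(J(onz("top",(x,r),.05)),1),v.astype(int).tolist())
```

```text
top0 219 280.54 [ 6.8 27.5] [175, 178, 178, 156, 157, 79, 49, 127, 133, 115, 101, 101]
top0 220 278.65 [ 4.  31.7] [171, 172, 170, 174, 179, 94, 47, 174, 179, 179, 179, 178]
top0 221 278.62 [ 1.6 31.5] [167, 167, 166, 167, 175, 87, 46, 168, 172, 171, 171, 172]
top0 222 278.57 [-0.8 31.4] [159, 169, 171, 171, 176, 74, 49, 168, 170, 168, 167, 167]
top0 223 277.28 [-3.5 34.2] [97, 173, 165, 178, 177, 75, 49, 171, 162, 167, 169, 170]
top0 224 277.65 [-5.8 33.2] [115, 180, 114, 180, 148, 65, 45, 182, 124, 155, 173, 177]
top0 225 278.06 [-8.1 32. ] [131, 179, 122, 182, 95, 53, 48, 183, 123, 179, 136, 181]
top0 226 279.1 [-10.3  29.3] [183, 183, 155, 185, 102, 53, 50, 180, 157, 182, 94, 176]
top0 227 278.14 [-12.9  31.3] [180, 181, 182, 186, 119, 99, 100, 178, 184, 182, 155, 180]
top0 226 298.21 [ -6.2 -15.6] [121, 179, 113, 177, 172, 146, 140, 160, 146, 158, 169, 179]
top0 227 301.2 [ -7.9 -22.9] [146, 180, 121, 181, 105, 72, 110, 182, 115, 178, 139, 178]
top0 228 302.12 [-10.1 -25.2] [151, 183, 145, 186, 117, 77, 101, 182, 123, 179, 117, 178]
top0 229 300.74 [-12.8 -22.2] [184, 179, 114, 
[... 1120 characters left out ...]
, 163, 150, 160, 170, 179]
t3 227 301.11 [ -7.9 -22.7] [148, 184, 125, 186, 79, 53, 114, 186, 115, 180, 141, 180]
t3 228 301.78 [-10.2 -24.4] [152, 183, 147, 190, 83, 57, 102, 186, 122, 181, 119, 180]
t3 229 300.66 [-12.8 -22. ] [188, 182, 116, 175, 83, 69, 80, 178, 146, 184, 156, 182]
t3 230 300.28 [-15.3 -21.3] [182, 133, 94, 88, 68, 68, 74, 138, 133, 183, 185, 187]
t3 231 300.61 [-17.6 -22.3] [147, 85, 80, 80, 85, 82, 80, 75, 67, 174, 186, 185]
t3 232 300.36 [-20.  -21.9] [123, 84, 81, 85, 87, 85, 85, 85, 80, 142, 177, 184]
t3 233 300.09 [-22.5 -21.5] [106, 75, 74, 74, 75, 82, 78, 78, 86, 157, 161, 179]
t3 234 300.84 [-24.7 -23.4] [114, 134, 135, 129, 125, 129, 97, 91, 104, 155, 163, 159]
```

The pointer is at jig y ≈ -21.1 and the nose at about -22.5, roughly 1.3 mm short. There's time for a small correction of +0.25 rad, and then I'll set the hold switch back.

Run:
```python
from h import *
c=np.array([33.54,120.54]);th=11.7;h=c+52*np.array([np.sin(th),np.cos(th)])
arm.movel(W(*h,.42),v=.3)
arm.movel(W(*h,.303),v=.12,stop_force=8)
hand.gripper_to(0.0);print(observe()["width"])
crank(11.7,11.96,c,v=.06)
hand.gripper_to(.07);arm.movel(observe()["ee_pos"]+[0,0,.11],v=.2)
arm.movel(W(-20,-170,.42),v=.3);hand.gripper_to(0.0)
g=cams.capture("top");cv2.imwrite("pics/t4.png",g[:,:,::-1]);g=g.min(2).astype(float);print(observe()["time_s"])
for r in range(222,231):
    k=np.arange(299,304);w=np.clip(160-g[r,k],0,None);x=(w*k).sum()/w.sum()
    print(r,round(x,2),np.round(Rj.T@(onz("top",(x,r),.05)[:2]-t0)*1e3,1),g[r,296:308].astype(int).tolist())
```

```text
0.021473010853945346
th 11.83 Fr 1.4 Ft 1.3 Fz -0.0 c [ 33.5 120.5]
end 11.96 max 3.4774274683936657 t 30.8833 w 0.021237051974687882 c [ 33.46704892 120.6322552 ]
34.9083
222 301.57 [  4.2 -22.7] [174, 175, 175, 178, 184, 78, 53, 174, 180, 178, 178, 178]
223 301.56 [  1.8 -22.9] [169, 170, 170, 173, 179, 76, 51, 169, 172, 171, 171, 170]
224 301.55 [ -0.6 -23.1] [173, 170, 171, 172, 172, 73, 53, 167, 171, 169, 168, 168]
225 301.45 [ -3.  -23.1] [164, 179, 166, 181, 152, 67, 62, 167, 169, 168, 171, 170]
226 301.36 [ -5.5 -23. ] [122, 180, 115, 182, 148, 66, 81, 161, 149, 159, 170, 181]
227 301.0 [ -7.9 -22.4] [148, 182, 123, 183, 103, 53, 102, 186, 117, 180, 140, 181]
228 301.15 [-10.3 -23. ] [153, 184, 146, 189, 107, 60, 70, 184, 122, 180, 117, 179]
229 301.16 [-12.7 -23.2] [187, 180, 115, 174, 106, 72, 69, 178, 146, 182, 156, 181]
230 300.7 [-15.2 -22.3] [182, 133, 93, 87, 66, 68, 75, 137, 134, 183, 184, 186]
```

Run:
```python
from h import *
arm.movel(W(-55,-17,.40),v=.25)
arm.movel(W(-55,-17,.226),v=.12,stop_force=8);print(jp(),observe()["ee_pos"][2],JF())
s=arm.movel(W(-55,-52,.226),v=.03,stop_force=14);print(s,jp(),JF())
arm.movel(W(-55,-38,.226),v=.1);arm.movel(W(-55,-38,.38),v=.2)
arm.movel(W(-20,-170,.42),v=.3)
a=cams.capture("top")[190:275,220:390,::-1];b=cams.capture("scene")[200:320,150:300,::-1]
cv2.imwrite("pics/v5.png",np.vstack([cv2.resize(a,(600,300),interpolation=2),cv2.copyMakeBorder(cv2.resize(b,(375,300),interpolation=2),0,0,0,225,0)]));print(observe()["time_s"])
```

```text
[-54.71590081 -16.92206914] 0.22696326486921622 (array([0.25497201, 0.27568814]), np.float64(-0.07714640777966361))
True [-55.16248264 -47.05327156] (array([0.4559496 , 1.11507029]), np.float64(0.6363784724090985))
40.15
```

View pics/v5.png

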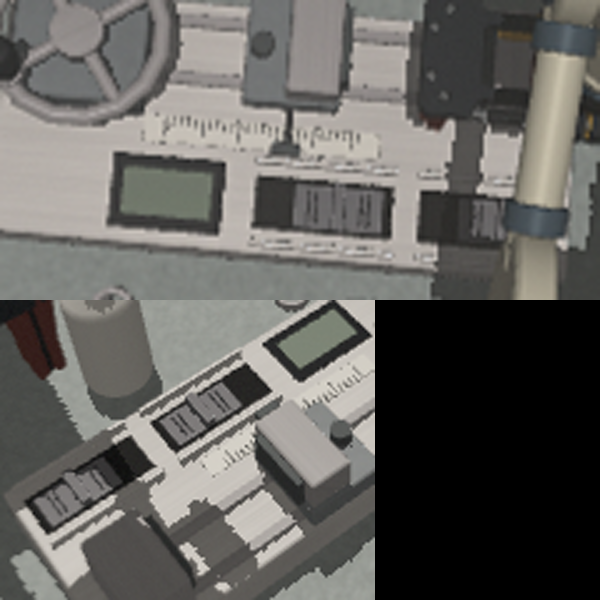

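The hold switch is back at the hold end: its dark slot is on the window side, as at the start, and the push ended against the end stop. The pointer is level with the marker, and the lamp switch hasn't moved.

```bash
python3 -c "
from bench import *
print(workorder.finish_job())"
```

```text
the job is handed in; nothing more can be done
None
```

I took the read-out off hold, cranked the wheel clockwise until the pointer measured about 0.3 mm from level with the marker, pushed the hold switch back to its end stop, and handed the job in at about 40 s; the hand-in returned no verdict.

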